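Unlock the frame clamp and close it on the moulding

TASK

Unlock the frame clamp: draw its locking bolt back out of the sliding jaw, then tip the bolt's knobbed handle over sideways so that it lies down in the side notch of the guide. Only after that, push the jaw across until the piece of frame moulding sits snug and square between the jaw and the fence. Leave the two jars, the tub and the brush where they are.

Things in the scene. Friction and masses are not known exactly. Their poses are not given: they have to be found in the camera images.
- clamp: Fixed aluminium bench clamp. Origin: on the table, under the middle of the dark steel bolt guide; z up. The bolt lies along its x, axis 45 mm above the table; +x runs from guide to jaw; the jaw slides along +y. The 12 mm thick bed is L-shaped: x -85 to 85, y -85 to 42 mm under the guide; x 78 to 245, y -85 to 195 mm under jaw, moulding and fence.
- guide (a point): Middle of the bolt guide, on the bolt's axis; axes are the clamp's. Two bridges 54 mm wide cover the bolt (x -68 to -33 and 33 to 78 mm, tops 61 mm above the table). Between them the handle's stem stands up between two walls (tops 67 mm above the table, outer faces y +-27 mm) and leans 5 to 15 degrees to +y; it cannot tip to -y except at the notch.
- notch (a point): Middle of the side notch's floor, 38 mm above the table; axes are the clamp's. The notch is the gap at the rear end of the guide's -y wall, from the rear bridge (clamp x -33 mm) to the wall's end (x -10 mm). Here the stem can be tipped over to -y through about 100 degrees, to lie down on the floor. With the bolt's origin at clamp x -28 to -15 mm it fits in.
- bolt: Loose steel bolt, 16 mm thick, 161 mm long, 0.3 kg; in the guide it slides along x with 1 to 5 N and rolls. Origin: on its axis at the foot of the handle; x towards its front tip. The 10 mm stem stands square to it, 12 degrees from its z towards its y. Origin starts at clamp x 20 to 27 mm; fully drawn, the stem meets the rear bridge at x -28 mm. It moves easiest pushed low on the handle.
- knob (a point): Centre of the 22 mm ball knob on the bolt's stem, 56 mm from the bolt's axis. Standing it is about 100 mm above the table; lying in the notch about 40 mm above the table, 56 mm to the clamp's -y side of the bolt's axis. Can be pushed, or pinched from above. Past upright it may fall by itself or stop part-way; then press it down.
- bolt_tip (a point): Front end of the bolt, 76 mm from its origin along its x. At the start it is 15 to 22 mm inside the jaw's bore; it is out of the jaw when at clamp x below 79 mm (jaw's near face: 81 mm).
- jaw (a joint): Travel of the aluminium jaw along the clamp's +y, in m: 0 at the start, 0.073 when it holds the 60 mm wide moulding against the fence. Its slide has 3 N of friction, and it stays where it is left. While the bolt is in it, it cannot move.
- jaw_back (a point): Middle of the jaw's flat back face (looks to the clamp's -y), 45 mm above the table: the place to push. The face is 102 mm long along clamp x, from 14 to 66 mm above the table, and the bed before it is free. Back face to front pad: 57 mm; the front pad is 140 mm long. Axes are the clamp's.
- fence_face (a point): Middle of the inner face of the fixed fence (looks to the clamp's -y), 155 mm long along clamp x, top 58 mm above the table. Axes are the clamp's.
- rail: Loose piece of gilded wooden frame moulding, 160 x 60 x 36 mm, 0.35 kg, lying on the bed between jaw and fence, its length roughly along clamp x, up to 5 degrees askew. Origin: centre of its underside; x along its length, y across it, z up. Home: centre 30 mm from the fence face.
- small_jar: Small glass jar with a cap, 54 mm in diameter, 75 mm high, beside the clamp, about 0.15 m to the +y side of the guide; origin: centre of its underside. Leave alone.
- tall_jar: Larger glass jar with a cap, 86 mm in diameter, 140 mm high; origin: centre of its underside. Leave alone.
- tub: Open plastic tub, 110 mm across, 90 mm high; origin: centre of its underside. Leave alone.
- brush: Brush, 180 mm long, lying on the table; x along it. Leave alone.
There are look-alikes about, which are no part of the job. What is shaped like the bolt but turquoise is not meant.

How it is judged:
On the way, in this order (a step that is already met when the one before it is completed fails the run):
1. the bolt's tip is drawn out of the jaw (x of bolt_tip in the frame of clamp below 0.079 m), for 0.1 s.
2. the bolt's handle lies in the side notch while the jaw has not yet been pushed (z of knob in the frame of clamp below 0.053 m and y of knob in the frame of clamp below -0.045 m and x of knob in the frame of clamp below -0.01 m and value of joint jaw below 0.008 m), for 0.2 s.
At the end, for the whole second after the job is handed in: Handle lies in the notch: knob under 53 mm high, over 45 mm to -y of the bolt axis, clamp x -36 to -10 mm. Moulding flat, within 3 mm of the fence, within 40 mm of its middle and 0.03 rad of square. Jaw travel over 70 mm. Bolt and moulding at rest (z of knob in the frame of clamp below 0.053 m and y of knob in the frame of clamp below -0.045 m and x of knob in the frame of clamp between -0.036 and -0.01 m and y of rail in the frame of fence_face above -0.033 m and x of rail in the frame of fence_face between -0.04 and 0.04 m and angle between the x axis of rail and the x axis of clamp, either way round below 0.03 rad and angle between rail's own z axis and vertical below 0.06 rad and value of joint jaw above 0.07 m and linear speed of each of rail, bolt below 0.01 m/s); the robot touches nothing.
It fails at once if the small jar is moved more than 30 mm (distance of small_jar from where it was at the start of the episode above 0.03 m).
It fails at once if the tall jar is moved more than 30 mm (distance of tall_jar from where it was at the start of the episode above 0.03 m).
It fails at once if the tub is moved more than 30 mm (distance of tub from where it was at the start of the episode above 0.03 m).
It fails at once if the brush is moved more than 30 mm (distance of brush from where it was at the start of the episode above 0.03 m).
It also fails if it takes over 54 s, if anything falls off the work surface, if the arm or the gripper's body presses on something with over 40 N, if the wrist force passes 120 N, or if a joint passes its speed limit or range.

ROBOT

A 6-joint arm with a two-finger parallel gripper is mounted at the origin on the work surface. World frame = base frame: x ahead of the robot, y to its left, z up, the work surface at z = 0. Lengths are in m, angles in rad, forces in N, time in s.
With the tool pointing down it reaches from about 0.3 to 1 m from the base axis. Payload 5.1 kg.
Tool frame: the origin (TCP) lies on the centre line of the jaws, within the pads' length; the fingertips stand 22 mm ahead of it and the grasp point (between the pads) lies 3 mm ahead of it; z points along the fingers, y is the line along which they close (so a half turn about z gives the same grasp; the last joint's range is limited). The gripper opens to 95 mm and grips with 3 to 60 N. Pads are 20 mm wide; open, the fingers measure 119 mm over their backs; the gripper's body (75 mm by 180 mm) begins 59 mm behind the grasp point.
Start: joints at [1.104, 0.124, 1.65, -0, 1.367, -0.083], TCP at [0.243, 0.603, 0.237] pointing down, gripper open.
Joint ranges: [-2.61, 2.61], [-1.02, 2.33], [0.03, 2.71], [-1.35, 4.49], [0.32, 2.68], [-2.91, 2.91]. Speed limits (rad/s): [2.57, 2.57, 3.14, 3.14, 3.14, 3.14].

INTERFACE

Orientations are given as a 3x3 rotation matrix whose columns are the frame's x, y, z axes.
In Python, from rig import r gives the robot as it stands.
- The arm moves only by the tool jog_arm, never from a script. Its argument "motion" is a list that holds one entry, the list of rows, each a list of 5 numbers: the shift along the tool's x, y, z in mm, then the turn about the tool's z in degrees, then the opening, from 0 (shut) to 1 (fully open). In form: [[[x, y, z, twist, claw], ...]]. A call has 1 to 5 rows; each row is the pose to reach, as a shift and turn from the pose commanded when the call began, along the tool's axes at that moment; what a row does not reach only later rows make up. A row lasts 1/8 s, in which the tool goes at most 62.5 mm and 10.7 degrees, less where a joint would pass 70% of its speed; a pose out of reach is approached as far as the arm can. A call with a gripper value outside its range is refused whole. The fingers move at their own pace and stop on an object; "grip_force" is the grip in N (left out, the last holds). Time passes only in rows, so rows that repeat a pose let the fingers close. It gives the time, the measured TCP pose, the force, the opening and the grip force at its end, in the units of the state.
- r.observe(): the state, without advancing time (a new reading comes with each control period).
- r.capture(name): name is "side" or "top" or "wrist"; returns a dict with "pixels" (400x640x3 uint8, red, green, blue), "depth" (400x640 float32, m along the optical axis (not along the pixel's ray), 0 where there is no reading), "fx", "fy", "cx", "cy" (pixels), "origin" and "rotation" of the camera in the world. Camera axes: x right, y up, looking along -z (the intrinsics and any distortion apply to the point x, -y, -z); pixel columns grow to the right and rows downward; lengths in m; the calibration is good to about 2 mm. A picture is of the moment at which its call begins.
- r.sign_off(): hands the job in; it is judged then, once.
The state is a dict: "time": time; "joint_pos": joint angles; "dq": joint speeds; "effort": joint torques, N m; "ee_pos": TCP position; "eef_rot": TCP orientation; "ft_force": force on the tool from outside, world axes, zero at the start; "torque": the same for the moment, N m; "finger_gap": opening from 0.0 (shut) to 1.0 (fully open); "gripper_force": force on a finger pad.
Only numpy, scipy, OpenCV 4.12 (cv2) and the standard library are available. Lean on these libraries where they do the work, as an engineer would, in place of code of your own. Each camera call takes 0.05 s, during which the arm holds its last target. There are 200 camera calls.

## Working session

There is one attempt and no reset: what is moved stays moved. The work goes in short steps, Python scripts to look and compute and a tool call to move; the robot and the scene stay as the last step left them, time stands still between calls to the robot, and variables do not carry over. Pictures are saved under pics/ and viewed, at most 10 in all, crops included, and the job is handed in when it is done.

Besides the shell and the picture viewer there is one more tool, called after "Call:" in YAML: its name, and indented under it one key for each argument. jog_arm: Moves the arm, as the interface text tells. Its arguments: {"type":"object","properties":{"motion":{"type":"array","items":{"type":"array","items":{"type":"array","items":{"type":"number"}}}},"grip_force":{"type":"number"}},"required":["motion"]}

```bash
mkdir -p pics; ls
cat > h.py <<'E'
from rig import r
import numpy as np, cv2
def cap(n,name=None):
    c=r.capture(n)
    np.savez('pics/'+(name or n)+'.npz',**c)
    if name: cv2.imwrite(f'pics/{name}.png',cv2.cvtColor(c['pixels'],cv2.COLOR_RGB2BGR))
    return c
def load(name): return dict(np.load(f'pics/{name}.npz'))
def cloud(c):
    h,w=c['depth'].shape; v,u=np.mgrid[:h,:w]; d=c['depth']
    p=np.stack([(u-c['cx'])/c['fx']*d,-(v-c['cy'])/c['fy']*d,-d],-1)
    P=p@c['rotation'].T+c['origin']; P[d==0]=np.nan
    return P
E
python3 - <<'E'
from h import *
for n in('top','side'):
    c=cap(n,n+'0'); print(n,c['origin'],c['rotation'].round(3).tolist(),c['fx'],[k for k in c])
s=r.observe(); print(s['time'],s['ee_pos'],s['eef_rot'])
E
```

```text
pics
top [0.31620668 0.00724142 1.51970643] [[-0.012, 0.989, -0.146], [-1.0, -0.013, -0.01], [-0.012, 0.146, 0.989]] 466.4106511168768 ['pixels', 'depth', 'fx', 'fy', 'cx', 'cy', 'origin', 'rotation']
side [-0.00483625 -0.80511509  0.76834061] [[0.847, 0.292, -0.444], [-0.531, 0.487, -0.694], [0.013, 0.823, 0.567]] 412.074815673033 ['pixels', 'depth', 'fx', 'fy', 'cx', 'cy', 'origin', 'rotation']
0.1 [0.24315047 0.60221426 0.23552287] [[-9.27254035e-01  3.74431874e-01 -8.52191313e-04]
 [ 3.74432810e-01  9.27252515e-01 -1.68657504e-03]
 [ 1.58689084e-04 -1.88297190e-03 -9.99998215e-01]]
```

View pics/top0.png

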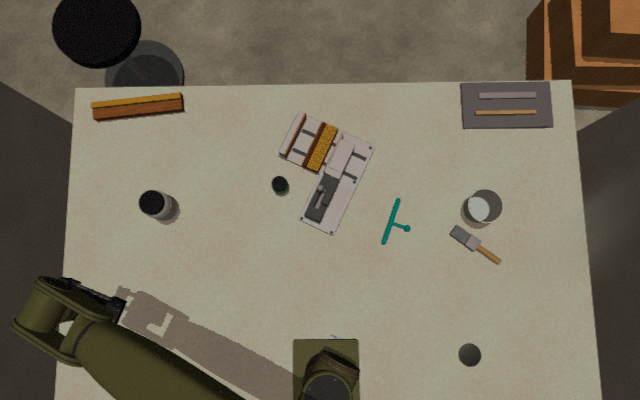

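View pics/side0.png

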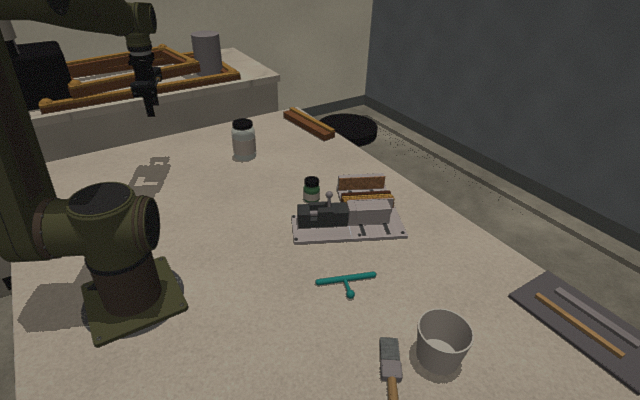

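The top view shows the clamp at about (325,175): guide at (320,198), jaw at (340,155), moulding at (321,148) and fence at (295,135). The small jar is at (280,185), tall jar at (155,205), tub at (482,207) and brush at (475,243). There are two bolt-shaped things. The steel one in the guide (side view, knob about (329,194)) is the one meant. The turquoise one at (396,222) lies loose on the table and is the look-alike. I'll check an enlarged crop.

Run:
```python
from h import *
t=load('top0');s=load('side0')
a=cv2.resize(t['pixels'][100:250,265:395],None,fx=3,fy=3,interpolation=cv2.INTER_CUBIC)
b=cv2.resize(s['pixels'][165:255,280:415],(390*1,260),interpolation=cv2.INTER_CUBIC)
b=cv2.copyMakeBorder(b,0,450-260,0,0,cv2.BORDER_CONSTANT)
cv2.imwrite('pics/crop0.png',cv2.cvtColor(np.hstack([a,b]),cv2.COLOR_RGB2BGR))
P=cloud(t)
print(np.nanmedian(P[250:300,200:280,2]))
z=P[...,2]
for (n,lo,hi) in(('bed',.008,.016),('brid',.057,.064),('walls',.0645,.07),('all',.03,.2)):
    m=(z>lo)&(z<hi); m[:100]=0;m[240:]=0;m[:,:295]=0;m[:,380:]=0
    q=P[m]; rc=cv2.minAreaRect(q[:,:2].astype(np.float32)*1000); print(n,m.sum(),rc)
```

```text
0.0007373479873187261
bed 2413 ((651.5277709960938, -48.74760437011719), (279.67803955078125, 466.110107421875), 89.20758819580078)
brid 565 ((649.7077026367188, 44.01469421386719), (213.98094177246094, 306.1525573730469), 64.77348327636719)
walls 625 ((636.8842163085938, -18.492225646972656), (323.7215576171875, 171.98822021484375), 4.585287570953369)
all 2585 ((650.7484741210938, 44.17291259765625), (215.1951141357422, 307.4701843261719), 64.65036010742188)
```

View pics/crop0.png

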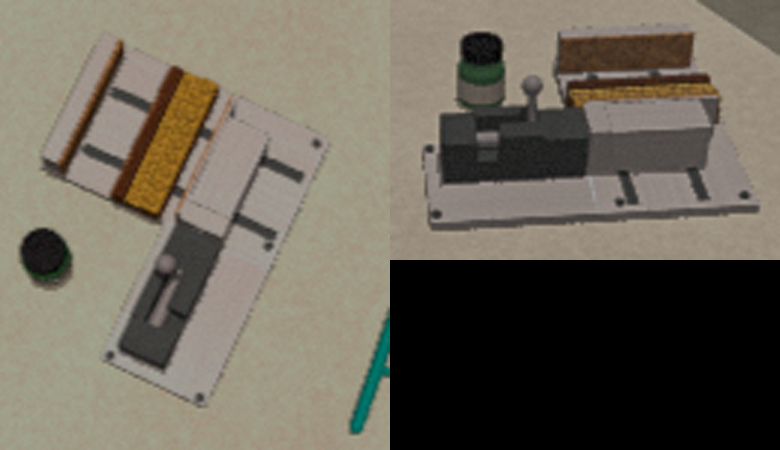

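Confirmed: the grey knob stands at top pixel about (320,187), side pixel (329,194), in the dark guide, and the turquoise part lies outside the clamp. Next I fit the clamp pose.

Run:
```python
from h import *
from scipy.optimize import minimize
t=load('top0');s=load('side0')
P=cloud(t)[95:245,270:400].reshape(-1,3);P=P[~np.isnan(P[:,0])]
Q=cloud(s)[160:260,270:425].reshape(-1,3);Q=Q[~np.isnan(Q[:,0])]
def box(x,y,a,b,c,d): return np.minimum(np.minimum(x-a,b-x),np.minimum(y-c,d-y))
def loc(p,X):
    c,sn=np.cos(p[2]),np.sin(p[2]); d=(p[:2]-p[:0].sum())*1
    x=X[:,0]*1000-p[0];y=X[:,1]*1000-p[1]
    return c*x+sn*y,-sn*x+c*y
def cost(p,X):
    x,y=loc(p,X); z=X[:,2]*1000
    L=np.maximum(box(x,y,-85,85,-85,42),box(x,y,78,245,-85,195))
    jar=(np.hypot(x-0,y-150)<50)|(L<-40)
    f=lambda v,w:1/(1+np.exp(-v/w))
    e=(f(L,1.5)-(z>6.5))**2
    G=box(x,y,-68,78,-27,27); near=(x<70)&(x>-110)&(abs(y)<60)
    e2=near*(f(G,1.5)-(z>35))**2
    return (e*~jar).sum()+e2.sum()
# initial
p0=np.array([600.,20,-.443])
for X,n in((P,'top'),(Q,'side')):
    best=None
    for dx in(-30,0,30):
      for dy in(-30,0,30):
        o=minimize(cost,p0+[dx,dy,0],args=(X,),method='Nelder-Mead',options=dict(initial_simplex=[p0+[dx,dy,0]+np.array(v) for v in([0,0,0],[15,0,0],[0,15,0],[0,0,.05])],maxiter=400))
        if best is None or o.fun<best.fun: best=o
    p=best.x; print(n,p,best.fun,len(X))
    x,y=loc(p,X);z=X[:,2]*1000
    k=(z>82)&(abs(x)<50)&(abs(y)<35)
    print('knob pts',k.sum(), np.c_[x,y,z][k].round(0).tolist(), 'world',X[k].mean(0))
    for nm,m in(('jaw',(z>62)&(x>85)&(x<200)&(y<60)),('guide',(z>50)&(abs(y)<40)&(x<75)),('fence',(z>52)&(y>120)&(x>78))):
        print(nm,np.percentile(x[m],[1,50,99]).round(1),np.percentile(y[m],[1,50,99]).round(1),np.median(z[m]).round(1))
```

```text
top [873.55967078 625.3909465   -2.66083265] 0.0 19402
knob pts 0 [] world [nan nan nan]<stdin>:15: RuntimeWarning: overflow encountered in exp
<stdin>:31: RuntimeWarning: Mean of empty slice.
  ret = um.true_divide(
Traceback (most recent call last):
IndexError: index -1 is out of bounds for axis 0 with size 0
```

```bash
cat > fit.py <<'E'
from h import *
from scipy.optimize import minimize
from scipy.special import expit
def box(x,y,a,b,c,d): return np.minimum(np.minimum(x-a,b-x),np.minimum(y-c,d-y))
def loc(p,X):
    c,sn=np.cos(p[2]),np.sin(p[2]); x=X[:,0]*1000-p[0];y=X[:,1]*1000-p[1]
    return c*x+sn*y,-sn*x+c*y
def cost(p,X):
    x,y=loc(p,X); z=X[:,2]*1000
    L=np.maximum(box(x,y,-85,85,-85,42),box(x,y,78,245,-85,195))
    G=box(x,y,-68,78,-27,27); near=(x<70)&(x>-110)&(abs(y)<60)
    return ((expit(L/1.5)-(z>6.5))**2).sum()+(near*(expit(G/1.5)-(z>35))**2).sum()
if __name__=='__main__':
  t=load('top0');s=load('side0')
  C=cloud(t); J=np.nanmean(C[182:188,277:283],axis=(0,1)); T=C[205,322]; print('jar',J,'guide px',T)
  for c,sl,n in((t,np.s_[95:245,270:400],'top'),(s,np.s_[165:258,270:425],'side')):
    X=cloud(c)[sl].reshape(-1,3); rgb=c['pixels'][sl].reshape(-1,3).astype(int)
    ok=~np.isnan(X[:,0])&(np.hypot(X[:,0]-J[0],X[:,1]-J[1])>.045)&(X[:,2]<.2)&~((rgb[:,1]>rgb[:,0]+40))
    X=X[ok]; p0=np.array([T[0]*1000+10,T[1]*1000-3,-.443])
    bs=[minimize(cost,p0+[dx,dy,0],args=(X,),method='Nelder-Mead',options=dict(initial_simplex=[p0+[dx,dy,0]+np.array(v) for v in([0,0,0],[10,0,0],[0,10,0],[0,0,.03])],maxiter=400)) for dx in(-15,0,15) for dy in(-15,0,15)]
    b=min(bs,key=lambda o:o.fun); p=b.x; print(n,p.round(3),b.fun,len(X))
    x,y=loc(p,X);z=X[:,2]*1000
    k=(z>80)&(abs(x)<60)&(abs(y)<40)
    print('knob',k.sum(), np.c_[x,y,z][k].round(0).tolist()[:40])
    for nm,m in(('jaw',(z>60)&(x>85)&(x<220)&(y<60)),('guide',(z>50)&(abs(y)<40)&(x<75)),('fence',(z>52)&(y>120)&(x>78))):
        if m.sum(): print(nm,m.sum(),np.percentile(x[m],[2,50,98]).round(1),np.percentile(y[m],[2,50,98]).round(1),np.median(z[m]).round(1))
E
python3 fit.py
```

```text
jar [0.58471797 0.13599951 0.0746273 ] guide px [0.52278345 0.0028394  0.0383207 ]
top [ 5.39797e+02  8.96300e+00 -4.56000e-01] 771.3375295996738 18631
knob 38 [[34.0, 20.0, 103.0], [29.0, 24.0, 105.0], [30.0, 21.0, 106.0], [31.0, 18.0, 109.0], [33.0, 15.0, 105.0], [33.0, 12.0, 109.0], [26.0, 22.0, 103.0], [27.0, 19.0, 107.0], [28.0, 16.0, 108.0], [29.0, 13.0, 111.0], [30.0, 11.0, 109.0], [32.0, 8.0, 108.0], [22.0, 24.0, 100.0], [24.0, 18.0, 108.0], [25.0, 15.0, 110.0], [26.0, 12.0, 113.0], [28.0, 10.0, 108.0], [30.0, 7.0, 105.0], [19.0, 23.0, 102.0], [20.0, 20.0, 103.0], [20.0, 16.0, 115.0], [22.0, 14.0, 108.0], [23.0, 11.0, 109.0], [26.0, 9.0, 102.0], [27.0, 6.0, 106.0], [17.0, 18.0, 110.0], [18.0, 15.0, 107.0], [20.0, 13.0, 107.0], [21.0, 10.0, 105.0], [22.0, 7.0, 109.0], [24.0, 4.0, 107.0], [15.0, 17.0, 103.0], [16.0, 14.0, 105.0], [17.0, 11.0, 105.0], [18.0, 8.0, 107.0], [20.0, 6.0, 102.0], [25.0, 5.0, 81.0], [16.0, 11.0, 97.0]]
jaw 650 [ 87.9 145.1 204.3] [-24.5   3.5  30.5] 66.6
guide 697 [-66.1   7.2  72.5] [-26.4   0.8  25.7] 63.3
fence 362 [ 82.3 157.5 231.5] [164.7 176.7 1
[... 364 characters left out ...]
0, 8.0, 107.0], [28.0, 7.0, 108.0], [32.0, 10.0, 106.0], [34.0, 10.0, 105.0], [14.0, 11.0, 102.0], [17.0, 10.0, 103.0], [20.0, 12.0, 102.0], [22.0, 7.0, 105.0], [25.0, 6.0, 105.0], [28.0, 6.0, 105.0], [31.0, 5.0, 106.0], [35.0, 10.0, 102.0], [15.0, 13.0, 98.0], [17.0, 11.0, 99.0], [19.0, 6.0, 102.0], [22.0, 5.0, 103.0], [25.0, 5.0, 103.0], [28.0, 4.0, 103.0], [31.0, 7.0, 101.0], [35.0, 10.0, 99.0], [17.0, 7.0, 98.0], [20.0, 7.0, 98.0], [22.0, 2.0, 102.0], [25.0, 3.0, 101.0], [28.0, 2.0, 101.0], [31.0, 6.0, 98.0], [19.0, 3.0, 97.0]]
jaw 521 [ 87.2 145.2 205. ] [-26.9  -0.6  31.1] 65.6
guide 732 [-65.4  10.9  72.2] [-29.8  -1.4  26.2] 61.4
fence 244 [ 81.3 155.2 230.8] [160.8 171.2 188.1] 57.4
```

```bash
cat > go.py <<'E'
import sys
from h import *
CL=np.array([539.2,8.6]);TH=-.456
c,s=np.cos(TH),np.sin(TH); R=np.array([[c,-s],[s,c]])
def plan(x,y,z):  # TCP goal in clamp mm
    o=r.observe(); p=np.array(o['ee_pos'])*1000; E=np.array(o['eef_rot'])
    cur=np.r_[R.T@(p[:2]-CL),p[2]]
    g=np.r_[CL+R@[x,y],z]
    a=np.arctan2(E[1,1],E[0,1]); d=np.degrees(a-TH); d=(d+180)%360-180
    print('t',round(o['time'],2),'cur clamp',cur.round(1),'shift',(E.T@(g-p)).round(1),'twist',round(d,1),'F',np.round(R.T@np.array(o['ft_force'])[:2],1),round(o['ft_force'][2],1),'gap',round(o['finger_gap'],3),'gf',np.round(o['gripper_force'],1),'j6',round(o['joint_pos'][5],2))
    return E
if __name__=='__main__': plan(*map(float,sys.argv[1:4]))
E
python3 go.py 24.5 12 180
```

```text
t 0.1 cur clamp [-527.2  402.6  235.5] shift [-522.1 -429.3   56.2] twist 94.1 F [-0.3 -0.1] -0.8 gap 1.0 gf 0.0 j6 -0.08
```

Call:
jog_arm:
  motion:
    - [[-45, -37, 0, 9, 1], [-90, -74, 0, 18, 1], [-135, -111, 0, 27, 1], [-180, -148, 0, 36, 1], [-225, -185, 0, 45, 1]]

```text
time: 0.72
ee_pos: [0.3831, 0.3451, 0.2362]
eef_rot: [[-0.387, 0.922, -0.0], [0.922, 0.387, -0.0], [-0.0, -0.0, -1.0]]
ft_force: [1.2, 0.6, 0.2]
finger_gap: 0.999
gripper_force: 0.0
```

```bash
python3 go.py 24.5 12 180
```

```text
t 0.72 cur clamp [-288.3  233.3  236.2] shift [-381.2   39.1   56.3] twist 48.9 F [0.8 1.1] 0.2 gap 0.999 gf 0.0 j6 0.23
```

Call:
jog_arm:
  motion:
    - [[-60, 6, 0, 10, 1], [-120, 12, 0, 20, 1], [-180, 18, 0, 30, 1], [-240, 24, 0, 40, 1], [-300, 31, 10, 49, 1]]

```text
time: 1.35
ee_pos: [0.5296, 0.081, 0.2273]
eef_rot: [[0.443, 0.896, 0.002], [0.896, -0.443, 0.0], [0.001, 0.002, -1.0]]
ft_force: [0.4, 0.8, -0.1]
finger_gap: 1.001
gripper_force: 0.0
```

```bash
python3 go.py 24.5 12 180
```

```text
t 1.35 cur clamp [-40.5  60.8 227.3] shift [-48.6  65.1  47.3] twist -0.2 F [-0.   0.8] -0.1 gap 1.001 gf 0.0 j6 0.51
```

Call:
jog_arm:
  motion:
    - [[-30, 40, 20, 0, 1], [-48, 65, 47, 0, 1], [-48, 65, 85, 0, 1], [-48, 65, 125, 0, 1], [-48, 65, 125, 0, 1]]

```text
time: 1.98
ee_pos: [0.5626, 0.0113, 0.0974]
eef_rot: [[0.438, 0.899, -0.009], [0.899, -0.438, 0.001], [-0.003, -0.008, -1.0]]
ft_force: [0.9, 0.6, 1.5]
finger_gap: 0.999
gripper_force: 0.0
```

Run:
```python
from go import *
plan(24.5,13,102.5)
a=cap('wrist','w1');b=cap('side','s1')
im=np.hstack([cv2.resize(a['pixels'],(480,300)),cv2.resize(b['pixels'][130:260,255:425],(320,300))[:, :]])
cv2.imwrite('pics/ws1.png',cv2.cvtColor(im,cv2.COLOR_RGB2BGR))
```

```text
t 1.98 cur clamp [19.8 12.8 97.4] shift [ 0.2  4.6 -5.2] twist 0.1 F [0.6 1. ] 1.5 gap 0.999 gf 0.0 j6 0.38
```

View pics/ws1.png

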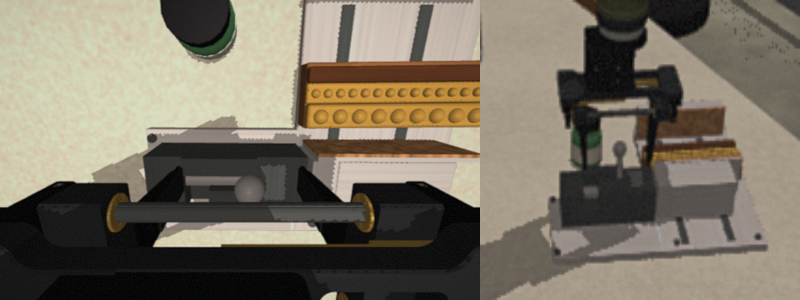

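The wrist view shows the knob, at about (248,187), between the open fingers. The side view agrees, with the knob at (620,147) between the two finger tips. Closing now.

Call:
jog_arm:
  motion:
    - [[0, 0, 0, 0, 0.6], [0, 0, 0, 0, 0.1], [0, 0, 0, 0, 0.1], [0, 0, 0, 0, 0.1], [0, 0, 0, 0, 0.1]]
  grip_force: 12

```text
time: 2.7
ee_pos: [0.566, 0.0113, 0.1017]
eef_rot: [[0.438, 0.899, 0.0], [0.899, -0.438, -0.0], [0.0, 0.0, -1.0]]
ft_force: [0.4, -0.5, -0.3]
finger_gap: 0.531
gripper_force: 0.0
```

```bash
python3 go.py -22 13 102.5
```

```text
t 2.7 cur clamp [ 22.8  14.2 101.7] shift [ -1.1 -44.9  -0.8] twist 0.1 F [ 0.6 -0.2] -0.3 gap 0.531 gf 0.0 j6 0.38
```

Call:
jog_arm:
  motion:
    - [[0, 1, 0, 0, 0.1], [0, 1, 0, 0, 0.1], [0, 1, 0, 0, 0.1], [0, 1, 0, 0, 0.1], [0, 1, 0, 0, 0.1]]

```text
time: 3.32
ee_pos: [0.567, 0.0107, 0.1017]
eef_rot: [[0.438, 0.899, 0.0], [0.899, -0.438, -0.0], [0.0, 0.0, -1.0]]
ft_force: [0.9, -1.5, -0.6]
finger_gap: 0.224
gripper_force: 12.0
```

```bash
python3 go.py -22 13 102.5
```

```text
t 3.33 cur clamp [ 24.1  14.1 101.7] shift [ -1.  -46.1  -0.8] twist 0.1 F [ 1.5 -0.9] -0.6 gap 0.224 gf 12.0 j6 0.38
```

The gap of 21 mm means the knob is gripped. Now I draw the bolt back.

Call:
jog_arm:
  motion:
    - [[0, -6, 0, 0, 0.1], [0, -14, 0, 0, 0.1], [0, -23, 0, 0, 0.1], [0, -32, 0, 0, 0.1], [0, -40, 0, 0, 0.1]]

```text
time: 3.95
ee_pos: [0.5302, 0.0287, 0.1016]
eef_rot: [[0.438, 0.899, -0.0], [0.899, -0.438, -0.0], [-0.0, -0.0, -1.0]]
ft_force: [1.5, -2.0, 0.2]
finger_gap: 0.224
gripper_force: 12.0
```

Call:
jog_arm:
  motion:
    - [[0, -4, 0, 0, 0.1], [0, -6, 0, 0, 0.1], [0, -6, 0, 0, 0.1], [0, -6, 0, 0, 0.1]]

```text
time: 4.45
ee_pos: [0.5253, 0.0311, 0.1016]
eef_rot: [[0.438, 0.899, -0.001], [0.899, -0.438, 0.001], [0.0, -0.001, -1.0]]
ft_force: [-1.4, 0.8, 0.7]
finger_gap: 0.219
gripper_force: 12.0
```

```bash
python3 go.py -22 13 102.5
```

```text
t 4.45 cur clamp [-22.4  14.1 101.6] shift [-1.1  0.4 -0.9] twist 0.1 F [-1.6  0.1] 0.7 gap 0.219 gf 12.0 j6 0.41
```

Call:
jog_arm:
  motion:
    - [[-8, 0, -1, 0, 0.1], [-20, 0, -1, 0, 0.1], [-32, 0, 1, 0, 0.1], [-42, 0, 6, 0, 0.1], [-51, 0, 13, 0, 0.1]]

```text
time: 5.08
ee_pos: [0.5032, -0.0162, 0.0889]
eef_rot: [[0.439, 0.899, 0.001], [0.899, -0.439, -0.001], [-0.001, 0.001, -1.0]]
ft_force: [-0.7, -0.4, 3.1]
finger_gap: 0.221
gripper_force: 12.4
```

```bash
python3 go.py -22 -56 41
```

```text
t 5.08 cur clamp [-21.4 -38.1  88.9] shift [-17.9  -0.7  48. ] twist 0.1 F [-0.5 -0.6] 3.1 gap 0.221 gf 12.4 j6 0.32
```

Call:
jog_arm:
  motion:
    - [[-8, 0, 10, 0, 0.1], [-13, 0, 20, 0, 0.1], [-17, 0, 31, 0, 0.1], [-18, 0, 41, 0, 0.1], [-18, 0, 46, 0, 0.1]]

```text
time: 5.7
ee_pos: [0.4946, -0.0307, 0.0414]
eef_rot: [[0.438, 0.899, -0.002], [0.899, -0.438, 0.001], [-0.0, -0.002, -1.0]]
ft_force: [-0.7, -0.2, 0.3]
finger_gap: 0.222
gripper_force: 12.0
```

```bash
python3 go.py -22 -56 43
python3 - <<'E'
from h import *
b=cap('side','s2'); cv2.imwrite('pics/s2c.png',cv2.resize(cv2.cvtColor(b['pixels'][150:260,265:425],cv2.COLOR_RGB2BGR),(640,440)))
E
```

```text
t 5.7 cur clamp [-22.7 -55.   41.4] shift [-1.   0.7 -1.6] twist 0.1 F [-0.5 -0.5] 0.3 gap 0.222 gf 12.0 j6 0.28
```

View pics/s2c.png

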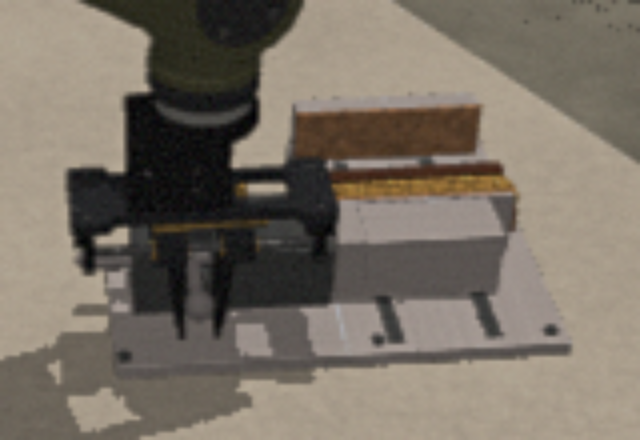

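The knob lies at side-crop (200,300) between the fingers, down beside the guide. I release and lift off.

Call:
jog_arm:
  motion:
    - [[0, 0, 0, 0, 0.12], [0, 0, 0, 0, 0.5], [0, 0, 0, 0, 0.5], [0, 0, 0, 0, 0.5], [0, 0, 0, 0, 0.5]]

```text
time: 6.38
ee_pos: [0.4954, -0.0311, 0.0428]
eef_rot: [[0.438, 0.899, 0.0], [0.899, -0.438, -0.0], [0.0, 0.0, -1.0]]
ft_force: [-0.8, 0.7, -0.3]
finger_gap: 0.493
gripper_force: 0.0
```

Call:
jog_arm:
  motion:
    - [[0, 0, -15, 0, 0.5], [0, 0, -40, 0, 0.5], [0, 0, -75, 0, 0.5], [-30, 25, -80, 0, 0.5], [-60, 70, -80, 0, 0.5]]

```text
time: 7.0
ee_pos: [0.5329, -0.1162, 0.1254]
eef_rot: [[0.437, 0.9, 0.004], [0.9, -0.437, -0.001], [0.001, 0.004, -1.0]]
ft_force: [1.2, 0.2, 0.3]
finger_gap: 0.499
gripper_force: 0.0
```

Run:
```python
from go import *
from fit import loc
plan(146,-75,58)
b=cap('side','s3'); X=cloud(b)[150:265,265:425].reshape(-1,3); x,y=loc((CL[0],CL[1],TH),X); z=X[:,2]*1000
k=(z>18)&(x>-60)&(x<60)&(y<-33)&(y>-80)&(z<80)
print('knob',k.sum(),np.c_[x,y,z][k].min(0),np.c_[x,y,z][k].max(0),np.median(np.c_[x,y,z][k],0))
for nm,m in (('jawtop',(z>62)&(z<72)&(x>85)&(x<205)&(y<35)),('jawback',(z>25)&(z<58)&(x>100)&(x<190)&(y<0)&(y>-60))):
    print(nm,m.sum(),np.percentile(x[m],[2,98]),np.percentile(y[m],[2,50,98]))
```

```text
t 7.0 cur clamp [  49.3 -114.8  125.4] shift [39.4 96.6 67.8] twist 0.2 F [1.  0.7] 0.3 gap 0.499 gf 0.0 j6 0.14
knob 59 [-48.03897204 -70.83664072  20.12434412] [ 53.85598401 -33.46114358  53.34885076] [-25.23643575 -60.351086    45.06720274]
jawtop 374 [ 86.26168551 201.83267522] [-28.08865597  -3.08130747  29.59358248]
jawback 254 [106.13176233 187.75678945] [-29.590787   -26.16736138 -22.68553967]
```

Call:
jog_arm:
  motion:
    - [[0, 50, 0, 0, 0.5], [20, 93, 0, 0, 0.5], [35, 93, 40, 0, 0.5], [40, 93, 73, 0, 0.5], [50, 93, 73, 0, 0.5]]

```text
time: 7.68
ee_pos: [0.6352, -0.1106, 0.047]
eef_rot: [[0.439, 0.899, -0.006], [0.899, -0.439, 0.002], [-0.001, -0.006, -1.0]]
ft_force: [-0.0, -0.3, -0.5]
finger_gap: 0.5
gripper_force: 0.0
```

```bash
python3 go.py 142 36 52;  python3 - <<'E'
from h import *
b=cap('side','s4'); cv2.imwrite('pics/s4c.png',cv2.resize(cv2.cvtColor(b['pixels'][150:260,265:425],cv2.COLOR_RGB2BGR),(640,440)))
E
```

```text
t 7.67 cur clamp [138.7 -64.7  47. ] shift [100.7   3.5  -5.2] twist 0.1 F [ 0.1 -0.3] -0.5 gap 0.5 gf 0.0 j6 0.2
```

View pics/s4c.png

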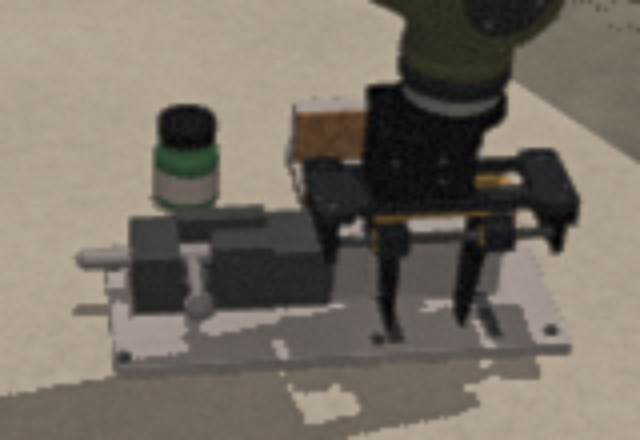

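The handle lies through the notch with the knob at crop (200,303) and the bolt end sticking out at (95,258). The fingers stand before the jaw's back face. Now I push.

Call:
jog_arm:
  motion:
    - [[12, 0, 0, 0, 0.5], [22, 0, 0, 0, 0.5], [30, 0, 0, 0, 0.5], [38, 0, 0, 0, 0.5], [46, 0, 0, 0, 0.5]]

```text
time: 8.35
ee_pos: [0.6582, -0.0705, 0.0504]
eef_rot: [[0.439, 0.899, 0.001], [0.899, -0.439, -0.001], [-0.001, 0.002, -1.0]]
ft_force: [-2.2, -7.8, 5.8]
finger_gap: 0.499
gripper_force: 4.0
```

Call:
jog_arm:
  motion:
    - [[8, 0, 0, 0, 0.5], [16, 0, 0, 0, 0.5], [24, 0, 0, 0, 0.5], [32, 0, 0, 0, 0.5], [38, 0, 0, 0, 0.5]]

```text
time: 8.98
ee_pos: [0.6748, -0.0367, 0.0504]
eef_rot: [[0.438, 0.899, 0.001], [0.899, -0.438, -0.002], [-0.001, 0.002, -1.0]]
ft_force: [-1.9, -6.2, 3.7]
finger_gap: 0.5
gripper_force: 3.2
```

```bash
cat > jaw.py <<'E'
from go import *
from fit import loc
plan(142,36,52)
for n,sl in(('top',np.s_[95:245,270:400]),('side',np.s_[150:265,265:425])):
    b=cap(n,n+'j'); X=cloud(b)[sl].reshape(-1,3); rgb=b['pixels'][sl].reshape(-1,3).astype(int); x,y=loc((CL[0],CL[1],TH),X); z=X[:,2]*1000
    for nm,m in (('jawback',(z>25)&(z<58)&(x>100)&(x<190)&(y<60)&(y>-60)),('fence',(z>53)&(z<65)&(y>150)&(x>85)&(x<225)),('rail',(rgb[:,0]>rgb[:,2]+50)&(z>30)&(z<45)&(x>60)&(x<230)&(y>60)&(y<165))):
        if m.sum()>5:
            print(n,nm,m.sum(),np.percentile(x[m],[2,98]).round(1),np.percentile(y[m],[2,50,98]).round(1))
            if nm=='rail': print(cv2.minAreaRect(np.c_[x,y][m].astype(np.float32)))
E
python3 jaw.py
```

```text
t 8.97 cur clamp [141.7  19.1  50.4] shift [16.9  0.3 -1.6] twist 0.1 F [ 1.  -6.4] 3.7 gap 0.5 gf 3.2 j6 0.32
top fence 314 [ 87.8 222.7] [165.  177.5 190.1]
top rail 292 [ 81.2 221.8] [ 94.1 126.8 145.2]
((154.44482421875, 124.26754760742188), (153.1863250732422, 52.799224853515625), 7.825818061828613)
side jawback 238 [101.5 188. ] [ 4.9 29.4 33.2]
```

Call:
jog_arm:
  motion:
    - [[4, 0, 0, 0, 0.5], [8, 0, 0, 0, 0.5], [12, 0, 0, 0, 0.5], [14, 0, 0, 0, 0.5], [16, 0, 0, 0, 0.5]]

```text
time: 9.7
ee_pos: [0.6813, -0.0224, 0.0499]
eef_rot: [[0.439, 0.899, 0.0], [0.899, -0.439, -0.001], [-0.001, 0.001, -1.0]]
ft_force: [-1.1, -5.3, 3.8]
finger_gap: 0.499
gripper_force: 2.9
```

```bash
python3 jaw.py
```

```text
t 9.7 cur clamp [141.3  34.8  49.9] shift [ 1.2  0.8 -2.1] twist 0.1 F [ 1.4 -5.2] 3.8 gap 0.499 gf 2.9 j6 0.34
top fence 321 [ 88.1 221.9] [165.3 177.1 190. ]
top rail 303 [ 81.  219.3] [117.6 144.7 163. ]
((154.73512268066406, 135.20419311523438), (150.2821502685547, 57.46736145019531), 0.8625954389572144)
side jawback 234 [100.7 187.6] [19.6 44.6 49.4]
side rail 8 [102.4 186. ] [138.2 141.1 145.3]
((144.46897888183594, 141.36659240722656), (7.238001823425293, 84.87545013427734), 89.43099975585938)
```

Call:
jog_arm:
  motion:
    - [[1, 0, 0, 0, 0.5], [2, 0, 0, 0, 0.5], [3, 0, 0, 0, 0.5], [3, 0, 0, 0, 0.5]]

```text
time: 10.3
ee_pos: [0.6822, -0.0207, 0.0499]
eef_rot: [[0.439, 0.899, -0.001], [0.899, -0.439, -0.003], [-0.003, 0.0, -1.0]]
ft_force: [-2.8, -7.9, 4.3]
finger_gap: 0.5
gripper_force: 4.7
```

Call:
jog_arm:
  motion:
    - [[1, 0, 0, 0, 0.5], [2, 0, 0, 0, 0.5], [3, 0, 0, 0, 0.5], [3, 0, 0, 0, 0.5]]

```text
time: 10.8
ee_pos: [0.6822, -0.0206, 0.05]
eef_rot: [[0.439, 0.898, -0.005], [0.898, -0.439, -0.007], [-0.008, -0.001, -1.0]]
ft_force: [-9.4, -16.1, 8.4]
finger_gap: 0.502
gripper_force: 9.4
```

```bash
python3 jaw.py
```

```text
t 10.8 cur clamp [141.2  36.8  50. ] shift [-0.8  0.8 -2. ] twist 0.1 F [ -1.3 -18.6] 8.4 gap 0.502 gf 9.4 j6 0.35
top fence 324 [ 88.5 222.3] [164.8 177.  190.3]
top rail 271 [ 81.1 219.1] [121.4 145.9 164.5]
((154.47286987304688, 136.2681427001953), (149.7471923828125, 57.93046188354492), 0.9172337055206299)
side jawback 237 [101.1 188.2] [22.5 46.1 51. ]
```

The force rose to 19 N with no further motion, so the moulding is snug. Backing off and lifting.

Call:
jog_arm:
  motion:
    - [[-6, 0, 0, 0, 0.5], [-20, 0, 0, 0, 0.5], [-50, 0, 0, 0, 0.5], [-70, 0, -40, 0, 0.5], [-110, 0, -90, 0, 0.5]]

```text
time: 11.52
ee_pos: [0.6344, -0.1135, 0.1371]
eef_rot: [[0.436, 0.9, -0.004], [0.9, -0.436, 0.002], [0.0, -0.004, -1.0]]
ft_force: [1.3, -0.7, 0.7]
finger_gap: 0.502
gripper_force: 0.0
```

Call:
jog_arm:
  motion:
    - [[-60, 0, -40, 0, 0.5], [-110, 0, -60, 0, 0.5], [-110, 0, -60, 0, 0.5]]

```text
time: 11.9
ee_pos: [0.5876, -0.2162, 0.2013]
eef_rot: [[0.442, 0.897, 0.005], [0.897, -0.442, -0.002], [0.0, 0.005, -1.0]]
ft_force: [0.1, 0.6, -0.4]
finger_gap: 0.502
gripper_force: 0.0
```

```bash
python3 jaw.py
python3 - <<'E'
from h import *
t=load('topj');s=load('sidej')
a=cv2.resize(t['pixels'][100:250,265:395],None,fx=3,fy=3,interpolation=cv2.INTER_CUBIC)
b=cv2.resize(s['pixels'][165:255,280:415],(390,260),interpolation=cv2.INTER_CUBIC)
b=cv2.copyMakeBorder(b,0,190,0,0,cv2.BORDER_CONSTANT)
cv2.imwrite('pics/end.png',cv2.cvtColor(np.hstack([a,b]),cv2.COLOR_RGB2BGR))
E
```

```text
t 11.9 cur clamp [ 142.5 -180.5  201.3] shift [216.4  -1.6 149.4] twist -0.1 F [-0.2  0.6] -0.4 gap 0.502 gf 0.0 j6 0.02
top jawback 26 [104.  184.1] [47.7 48.3 49.2]
top fence 310 [ 88.  222.7] [164.7 177.2 190.1]
top rail 342 [ 82.1 226.9] [111.1 143.2 163.7]
((153.9650421142578, 137.5940704345703), (152.1170654296875, 58.1939697265625), 1.9043995141983032)
side jawback 206 [101.2 172.4] [43.  47.4 51.4]
side fence 68 [ 87.1 130.5] [161.2 171.1 186.5]
side rail 14 [ 78.  212.4] [102.2 136.9 155.3]
((153.4676513671875, 131.0697021484375), (55.771305084228516, 150.8343505859375), 88.49050903320312)
```

View pics/end.png

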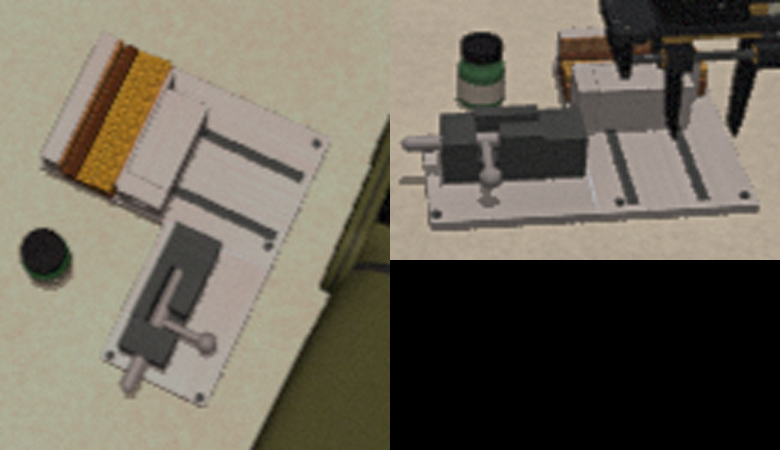

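The final picture shows the handle lying in the notch (knob at (206,342) in the top crop), and the moulding flush between jaw and fence. Jaw travel measures about 73 mm and the jars have not moved. I'm handing it in.

```bash
python3 -c "
from rig import r
print(r.sign_off())"
```

```text
the job is handed in; nothing more can be done
None
```

I drew the bolt out, laid its handle in the side notch and then pushed the jaw until the moulding sat snug and square against the fence. I handed the job in at about 12 s; the sign-off gave no verdict.

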